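# Screw the filler cap into the desk humidifier

## Robot

A 6-joint arm with a two-finger parallel gripper is mounted at the origin on a cart in front of the work surface, level with it; the furniture and walls round the work are solid. World frame = base frame: x ahead of the robot, y to its left, z up, the work surface at z = 0. Lengths are in m, angles in degrees, forces in N, time in s.
With the tool pointing down it reaches from about 0.25 to 0.725 m from the base axis. Payload 9.7 kg.
Tool frame: the origin (TCP) lies at the very end of the fingers, on their centre line; the grasp point (between the pads) lies grasp_offset behind it (grasp_offset is the distance from the TCP to the grasp point, in m); z points along the fingers, y is the line along which they close (so a half turn about z gives the same grasp; the last joint's range is limited). The gripper opens to 85 mm and grips with 20 to 120 N. Pads are 22 mm wide; open, the fingers measure 114 mm over their backs; the gripper's body (76 mm by 85 mm) begins 54 mm behind the grasp point. The pads swing forward as they close: fully open they stand 13 mm farther back than shut.
Start: joints at [-64.286, 4.979, 10.078, 95.1, 0, 90], TCP at [0.239, -0.496, 0.231] pointing down, gripper open.
Joint ranges: [-179.16, 179.16], [-48.56, 103.87], [-65.8, 70.77], [-126.05, 130.52], [-82.76, 87.17], [-180, 180]. Speed limits (degrees/s): [127.2, 127.2, 147.25, 180, 180, 180].

## Interface

Orientations are given as [roll, pitch, yaw] about the fixed x, y, z axes, in that order (R = Rz(yaw) Ry(pitch) Rx(roll)).
In Python, from workcell import get_obs, camera, calibration, job_done, recognise, cut_out, mark_of, grasp_offset gives the robot as it stands.
- The arm moves only by the tool servo_tool, never from a script. Its argument "moves" is a list of rows, each a list of 3 entries, a list of its own where there are three numbers: the turn, a rotation vector about the tool's x, y, z in degrees, then the shift along the tool's x, y, z in m, then the opening in per cent of the stroke, from 0 (shut) to 100 (fully open). In form: [[[ax, ay, az], [x, y, z], claw], ...]. A call has 1 to 12 rows; each row shifts and turns the commanded pose from where the row before left it, along the tool's axes as they then stand; what a row does not reach is not made up. A row lasts 1/10 s, in which the tool goes at most 50 mm and 8.59 degrees, less where a joint would pass 70% of its speed; a pose out of reach is approached as far as the arm can. A call is refused whole if a number of a shift passes 0.05 or a number of a turn 8.59, either way. A call with a gripper value outside its range is refused whole. The fingers move at their own pace and stop on an object; "force" is the grip in N (left out, the last holds). Time passes only in rows, so rows that do not move let the fingers close. It gives the time, the measured TCP pose, the force, the opening and the grip force at its end, in the units of the state.
- get_obs(): the state, without advancing time (a new reading comes with each control period).
- camera(name): name is "scene" or "top" or "wrist"; returns (picture, depth): 400x640x3 uint8, red, green, blue; 400x640 float32, m along the optical axis (not along the pixel's ray), 0 where there is no reading.
- calibration(name): a dict with "camera_matrix" (3x3 intrinsics, pixels), "dist" ([k1, k2, p1, p2, k3] as OpenCV has them; the pictures are not rectified), "R" (3x3) and "t" (3): a world point X has camera coordinates R X + t. Camera axes: x right, y down, z forward; pixel columns grow to the right and rows downward; lengths in m; the calibration is good to about 2 mm. A picture is of the moment at which its call begins: read the wrist's pose just before it. calibration takes no time and is no camera call; for the wrist camera it gives the pose at the moment of the call.
- job_done(): hands the job in; it is judged then, once.
Trained networks look in the newest picture that a camera, given by its name, has taken for a name from the list of things; names that differ only in an ending like _2 or _b are one class to them, and where a whole thing is asked for, a point or a joint stands for the part that bears it (a point fixed in the world has none). Each returns a list of dicts, best first, with "score" (0 to 1); they miss things now and then, are a little off and sometimes report something else, mostly with a low value. They report only what shows in the picture. A call takes as long as a camera call. They do not tell look-alikes from the thing itself.
- recognise(name, camera): "xyz" ([x, y, z] in m, in the coordinates of the camera as it stood for that picture, good to about 4 mm: the middle of the surface that is visible of it).
- cut_out(name, camera): "mask" (400x640 bool, what is visible of it).
- mark_of(name, camera): "xyz" ([x, y, z] in m, in the coordinates of the camera as it stood for that picture, good to about 4 mm: a listed point, or the origin of a listed thing).
The state is a dict: "time": time; "q": joint angles; "qd": joint speeds; "joint_efforts": joint torques, N m; "ee_pos": TCP position; "tcp_rot": TCP orientation; "wrist_force": force on the tool from outside, world axes, zero at the start; "torque": the same for the moment, N m; "opening": finger opening in m; "grasp_force": force on a finger pad.
Only numpy, scipy, OpenCV 4.12 (cv2) and the standard library are available. Lean on these libraries where they do the work, as an engineer would, in place of code of your own. Each camera call takes 0.05 s, during which the arm holds its last target. There are 200 camera calls.

## Task

Close the desk humidifier: pick up its screw-in filler cap by the bar grip, set it upright in the filler neck, and back it off counter-clockwise under light pressure until you feel it drop into the start of the thread. Then run it in clockwise until it is fully home against the neck, and let go. Never force it: no hard pressing or wrenching on the neck, and leave the small things on the desk around it where they are.

Things in the scene. Friction and masses are not known exactly. Their poses are not given: they have to be found in the camera images.
- humidifier: Low round white plastic desk humidifier, fixed to the desk. Tank 124 mm across, its top 48 mm up; on it stands the round filler neck, 62 mm across, bore 51 mm, flat rim 66 mm above the desk. Origin: on the neck's vertical axis at desk height, z up; touch key on the -x side, mist grille on the +x side. The thread's angle in the neck varies and is not tied to these axes: find it by feel.
- neck_mouth (a point): Centre of the neck's mouth, level with its rim, 66 mm up. Inside is a right-hand thread (radius 18 to 25.5 mm) with four equal starts. Counter-clockwise from above each quarter has a flat crest of 65 deg, then an open thread start of 19 deg, then a stop of 6 deg almost as high as the rim.
- crest_level (a point): On the neck's axis at the flat crests' height, 4 mm below the rim. A cap set down at a chance angle usually rests with its lugs on the crests, its origin 54 mm above the desk (up to 3.4 mm more on the stops). Clockwise the lugs only jam against the stops; counter-clockwise, within 90 deg, they slide off the crests and drop 8.5 mm into the starts.
- start_level (a point): On the neck's axis at the floor of the thread starts, 12.5 mm below the rim; a cap dropped in has its origin 45.5 mm above the desk. Clockwise from each start a slot 5.5 mm high leads under the crest, sloping down 0.09 mm per degree (5.16 mm per rad) to a stop some 9 deg past home. After 55 to 65 deg of it the cap is home, flange on the rim, origin 40.5 mm above the desk.
- cap: Grey plastic screw-in filler cap, about 70 g, 57 mm tall, loose, standing upright on its nose on the desk. Origin: centre of the nose's foot, z up. From below: nose 26 mm across at the foot, 32 mm from 4 mm up; flange 62 mm across from 25.5 to 31 mm up; then the bar grip. More than 40 N between cap and neck, pressing and jamming of the lugs added up, is forcing it.
- cap_grip (a point): Middle of the cap's bar grip, 44 mm above the cap's origin. The bar is 44 mm long along the cap's x, 14 mm thick along its y and stands from 31 to 57 mm above the origin; pinch it across the 14 mm, fingertips above the flange.
- cap_lugs (a point): On the cap's axis at the lowest edge of its four thread lugs, 8 mm above the foot. Lugs point along the cap's +x, +y, -x and -y, 10 deg wide, 4 mm thick, out to radius 24 mm; lugs and shank have about 2 mm of side play in the neck.
- note_pad: Bystander: pale square pad of notes, 76 x 77 x 13 mm, loose; origin at the centre of its underside.
- eraser: Bystander: eraser in a sleeve, 20 x 48 x 13 mm, loose; origin at the centre of its underside.
- charger_cube: Bystander: white charger cube, 46 x 34 x 32 mm, loose; origin at the centre of its underside.
- usb_hub: Bystander: flat grey bar-shaped hub, 30 x 108 x 11 mm, loose; origin at the centre of its underside.
Not all that is in view belongs to the job. Leave any purple look-alike of the cap alone.

How it is judged:
By the outcome, as a careful person would: the job done as asked, in the order asked, and still so for the second after the job is handed in, with the robot touching nothing.
It also fails if it takes over 54 s, if anything falls off the work surface, if the arm or the gripper's body presses on something with over 40 N, if the wrist force passes 120 N, or if a joint passes its speed limit or range.

## Working session

There is one attempt and no reset: what is moved stays moved. The work goes in short steps, Python scripts to look and compute and a tool call to move; the robot and the scene stay as the last step left them, time stands still between calls to the robot, and variables do not carry over. Pictures are saved under pics/ and viewed, at most 10 in all, crops included, and the job is handed in when it is done.

Besides the shell and the picture viewer there is one more tool, called after ">>>" by a JSON object that holds its "op" and its "data", one argument or row to a line. servo_tool: Moves the arm, as the interface text tells. Its arguments: {"type":"object","properties":{"moves":{"type":"array"},"force":{"type":"number"}},"required":["moves"]}

```bash
mkdir -p pics
cat > h.py <<'E'
from workcell import *
import numpy as np, cv2
def shot(n,f=None):
    p,d=camera(n)
    if f: cv2.imwrite('pics/'+f,cv2.cvtColor(p,cv2.COLOR_RGB2BGR))
    return p,d,calibration(n)
def w(c,X): return np.array(c['R']).T@(np.array(X)-np.array(c['t']))
def pix(c,X): return cv2.projectPoints(np.array([X],float),cv2.Rodrigues(np.array(c['R']))[0],np.array(c['t'],float),np.array(c['camera_matrix']),np.array(c['dist']))[0].ravel().round()
def cloud(m,d,c):
    v,u=np.nonzero(m&(d>0)); z=d[v,u]
    n=cv2.undistortPoints(np.stack([u,v],1).astype(float)[:,None],np.array(c['camera_matrix']),np.array(c['dist']))[:,0]
    return (np.c_[n*z[:,None],z]-np.array(c['t']))@np.array(c['R'])
E
python3 - <<'E'
from h import *
print(grasp_offset); print(get_obs())
for n in ['top','scene']:
    p,d,c=shot(n,n+'1.png')
    for k in ['cap','cap_grip','humidifier','neck_mouth','note_pad','eraser','charger_cube','usb_hub']:
        for r in mark_of(k,n)[:3]:
            X=w(c,r['xyz']); print(n,k,round(r['score'],2),X.round(3),pix(c,X))
E
```

```text
0.0187
{'time': 0.0, 'q': array([-6.42861103e+01,  5.01249085e+00,  1.00336888e+01,  9.50986924e+01,
       -7.18401398e-04,  8.99998651e+01]), 'qd': array([ 0.06418436,  0.07045417, -0.10656247, -0.03749521, -0.05267489,
       -0.00312295]), 'joint_efforts': array([-2.43241374e-07, -5.20386851e+01,  4.64804935e+01,  1.63038127e-02,
        4.88496983e-05,  3.87267391e-06]), 'ee_pos': array([ 0.23853141, -0.49533258,  0.23056286]), 'tcp_rot': array([-1.79922505e+02,  7.18218328e-04,  2.57140255e+01]), 'wrist_force': array([-0.28916815,  0.42129792,  0.12737965]), 'torque': array([ 0.03284243, -0.00871076,  0.04784732]), 'grasp_force': 0.0, 'opening': 0.08563548050101462}
top cap 0.9 [ 0.675 -0.034 -0.004] [393. 152.]
top cap 0.6 [ 0.453  0.08  -0.002] [345. 242.]
top cap_grip 0.97 [0.45  0.08  0.045] [346. 244.]
top cap_grip 0.7 [ 0.676 -0.035  0.044] [397. 148.]
top humidifier 0.76 [0.564 0.253 0.002] [274. 194.]
top neck_mouth 0.78 [0.571 0.258 0.063] [270. 188.]
top note_pad 0.71 [0.451 0.081 0.043] [345. 243.]
top note_pad 0.61 [ 0.366  0.172 -0.005] [305. 277.]
top eraser 0.51 [0.67  0.082 0.001] [346. 152.]
top charger_cube 0.79 [ 0.736  0.19  -0.004] [302. 124.]
top usb_hub 0.75 [0.36  0.329 0.004] [238. 279.]
top usb_hub 0.3 [0.454 0.084 0.009] [343. 242.]
scene cap 0.92 [ 0.676 -0.033  0.002] [330. 153.]
scene cap 0.84 [0.453 0.081 0.002] [366. 225.]
scene cap_grip 0.78 [ 0.676 -0.035  0.044] [331. 142.]
scene cap_grip 0.65 [0.452 0.081 0.047] [368. 213.]
scene humidifier 0.61 [ 0.569  0.258 -0.003] [279. 242.]
scene neck_mouth 0.56 [0.566 0.254 0.071] [279. 223.]
scene note_pad 0.76 [ 0.363  0.177 -0.005] [369. 274.]
scene eraser 0.48 [ 0.664  0.088 -0.   ] [302. 180.]
scene charger_cube 0.71 [0.741 0.198 0.006] [249. 187.]
scene usb_hub 0.69 [0.362 0.335 0.   ] [321. 321.]
```

Run:
```python
import cv2,numpy as np
a=cv2.imread('pics/top1.png'); b=cv2.imread('pics/scene1.png')
A=cv2.resize(a[90:310,210:430],(400,400),interpolation=3)
B=cv2.resize(b[110:330,200:420],(400,400),interpolation=3)
cv2.imwrite('pics/c1.png',np.hstack([A,B]))
```

```text
(no output)
```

View pics/c1.png

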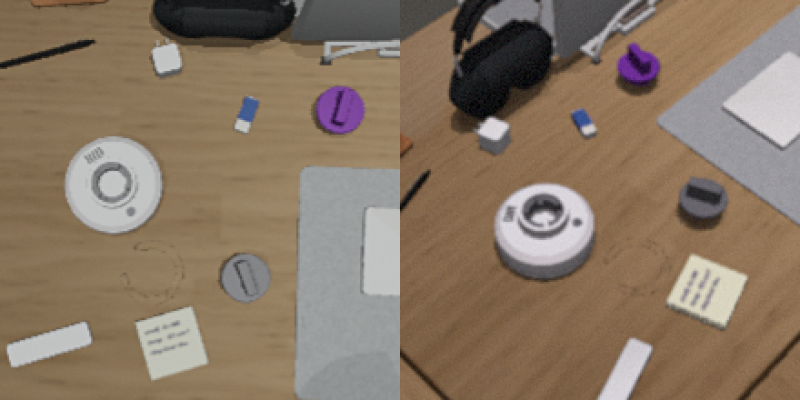

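The grey cap at top px (345,243) is the one meant; the purple one at (397,148) is the look-alike, so I leave it alone. The humidifier is at (272,190). I'm moving above the grey cap.

>>> {"op": "servo_tool", "data": {
  "moves": [
    [[0, 0, 0], [0.0184, -0.0178, 0.001], 100],
    [[0, 0, 0], [0.0184, -0.0178, 0.001], 100],
    [[0, 0, 0], [0.0184, -0.0178, 0.001], 100],
    [[0, 0, 0], [0.0184, -0.0178, 0.001], 100],
    [[0, 0, 0], [0.0184, -0.0178, 0.001], 100],
    [[0, 0, 0], [0.0184, -0.0178, 0.001], 100],
    [[0, 0, 0], [0.0184, -0.0178, 0.001], 100],
    [[0, 0, 0], [0.0184, -0.0178, 0.001], 100],
    [[0, 0, 0], [0.0184, -0.0178, 0.001], 100],
    [[0, 0, 0], [0.0184, -0.0178, 0.001], 100],
    [[0, 0, 0], [0.0184, -0.0178, 0.001], 100],
    [[0, 0, 0], [0.0184, -0.0178, 0.001], 100]
  ]
}}

```text
time: 2.1
ee_pos: [0.3451, -0.2063, 0.2194]
tcp_rot: [180.0, -0.0, 25.7]
wrist_force: [-0.0, -0.5, -0.3]
opening: 0.0856
grasp_force: 0.0
```

```bash
python3 -c "
from h import *
o=get_obs();print(o['q'].round(1),o['ee_pos'],o['tcp_rot'])"
```

```text
[-30.9 -15.4 -10.1  95.2  -0.  123.4] [ 0.34509928 -0.20630377  0.21941528] [ 1.79975743e+02 -1.59533398e-02  2.57072011e+01]
```

>>> {"op": "servo_tool", "data": {
  "moves": [
    [[0, 0, 0], [0.0184, -0.0178, 0.0], 100],
    [[0, 0, 0], [0.0184, -0.0178, 0.0], 100],
    [[0, 0, 0], [0.0184, -0.0178, 0.0], 100],
    [[0, 0, 0], [0.0184, -0.0178, 0.0], 100],
    [[0, 0, 0], [0.0184, -0.0178, 0.0], 100],
    [[0, 0, 0], [0.0184, -0.0178, 0.0], 100],
    [[0, 0, 0], [0.0184, -0.0178, 0.0], 100],
    [[0, 0, 0], [0.0184, -0.0178, 0.0], 100],
    [[0, 0, 0], [0.0184, -0.0178, 0.0], 100],
    [[0, 0, 0], [0.0184, -0.0178, 0.0], 100],
    [[0, 0, 0], [0.0184, -0.0178, 0.0], 100],
    [[0, 0, 0], [0.0184, -0.0178, 0.0], 100]
  ]
}}

```text
time: 3.3
ee_pos: [0.4514, 0.0821, 0.2194]
tcp_rot: [180.0, -0.0, 25.7]
wrist_force: [0.1, -0.3, 0.2]
opening: 0.0855
grasp_force: 0.0
```

```bash
cat > capfit.py <<'E'
from h import *
o=get_obs();print(o['ee_pos'].round(4),o['tcp_rot'].round(2))
p,d,c=shot('wrist','w1.png')
rs=mark_of('cap','wrist')
for r in rs[:2]: print(r['score'],w(c,r['xyz']))
for m in cut_out('cap','wrist')[:1]:
    P=cloud(m['mask'],d,c); print(m['score'],len(P),P.min(0),P.max(0))
    T=P[P[:,2]>.052]; 
    (cx,cy),(a,b),ang=cv2.minAreaRect(T[:,:2].astype(np.float32)*1000)
    bx=cv2.boxPoints(((cx,cy),(a,b),ang)); e=max((bx[1]-bx[0],bx[2]-bx[1]),key=np.linalg.norm)
    print('bar',len(T),cx,cy,a,b,np.degrees(np.arctan2(e[1],e[0]))%180,T[:,2].mean())
    F=P[(P[:,2]>.026)&(P[:,2]<.036)]; print('flange',cv2.minEnclosingCircle(F[:,:2].astype(np.float32)*1000))
E
python3 capfit.py
```

```text
[0.4514 0.0821 0.2194] [ 1.800e+02 -2.000e-02  2.572e+01]
0.63 [ 0.67651747 -0.03156502 -0.00134153]
0.57 [4.50764003e-01 8.93520910e-02 2.43889259e-04]
0.75 2255 [ 0.4169716   0.05302454 -0.00097991] [0.48293252 0.1168938  0.05969512]
bar 537 452.591796875 86.06053161621094 43.86080551147461 13.903240203857422 21.986456 0.0571875355531967
flange ((452.3641052246094, 86.26872253417969), 31.240568161010742)
```

View pics/w1.png

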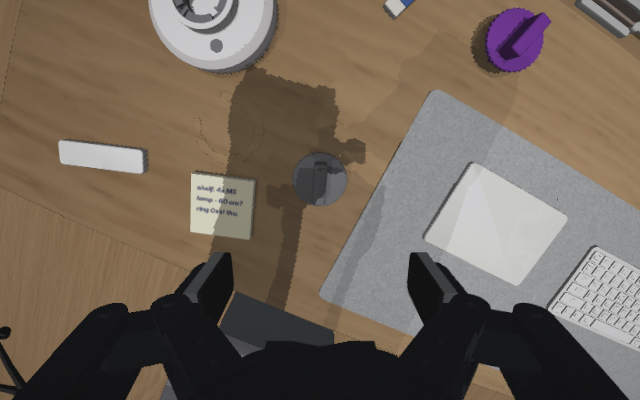

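Grey cap at px (320,180), under the tool as expected; its bar lies at 22° yaw.

>>> {"op": "servo_tool", "data": {
  "moves": [
    [[0, 0, 3.7], [0.0028, -0.0032, 0.0], 100],
    [[0, 0, 0], [0, 0, 0.03], 100],
    [[0, 0, 0], [0, 0, 0.03], 100],
    [[0, 0, 0], [0, 0, 0.03], 100],
    [[0, 0, 0], [0, 0, 0.03], 100],
    [[0, 0, 0], [0, 0, 0.03], 100],
    [[0, 0, 0], [0, 0, 0.022], 100],
    [[0, 0, 0], [0, 0, 0.012], 60],
    [[0, 0, 0], [0, 0, 0], 30],
    [[0, 0, 0], [0, 0, 0], 0],
    [[0, 0, 0], [0, 0, 0], 0],
    [[0, 0, 0], [0, 0, 0], 0]
  ],
  "force": 40
}}

```text
time: 4.65
ee_pos: [0.453, 0.0851, 0.0365]
tcp_rot: [180.0, -0.1, 22.0]
wrist_force: [0.5, -0.1, 4.5]
opening: 0.0129
grasp_force: 45.4
```

>>> {"op": "servo_tool", "data": {
  "moves": [
    [[0, 0, 0], [0, 0, 0], 0],
    [[0, 0, 0], [0, 0, 0], 0],
    [[0, 0, 0], [0, 0, 0], 0]
  ]
}}

```text
time: 4.95
ee_pos: [0.4531, 0.0852, 0.0364]
tcp_rot: [180.0, -0.1, 22.0]
wrist_force: [-0.7, -1.1, 6.1]
opening: 0.0132
grasp_force: 44.9
```

>>> {"op": "servo_tool", "data": {
  "moves": [
    [[0, 0, 0], [0, 0, -0.015], 0],
    [[0, 0, 0], [0, 0, -0.03], 0],
    [[0, 0, 0], [0, 0, -0.035], 0],
    [[0, 0, 0], [0, 0, -0.035], 0],
    [[0, 0, 0], [0, 0, -0.035], 0],
    [[0, 0, 0], [0.02, -0.015, 0], 0],
    [[0, 0, 0], [0.02, -0.015, 0], 0],
    [[0, 0, 0], [0.015, -0.01, 0], 0],
    [[0, 0, 0], [0.01, -0.005, 0], 0],
    [[0, 0, 0], [0, 0, 0], 0],
    [[0, 0, 0], [0, 0, 0], 0]
  ]
}}

```text
time: 6.05
ee_pos: [0.4954, 0.1508, 0.1851]
tcp_rot: [180.0, 0.0, 22.0]
wrist_force: [-0.5, -0.2, -1.4]
opening: 0.0133
grasp_force: 44.0
```

```bash
cat > neck.py <<'E'
from h import *
o=get_obs();print(o['ee_pos'].round(4),o['tcp_rot'].round(2),o['opening'],o['wrist_force'])
for n in ['wrist','top']:
    p,d,c=shot(n,n+'2.png')
    for r in mark_of('neck_mouth',n)[:2]: print(n,r['score'],w(c,r['xyz']))
    for m in cut_out('humidifier',n)[:1]:
        P=cloud(m['mask'],d,c); T=P[(P[:,2]>.061)&(P[:,2]<.071)&(np.hypot(P[:,0]-.567,P[:,1]-.256)<.045)]
        print(n,len(T),cv2.minEnclosingCircle(T[:,:2].astype(np.float32)*1000),T[:,2].mean())
        Q=T[:,:2]; A=np.c_[2*Q,np.ones(len(Q))]; r=np.hypot(*(Q-Q.mean(0)).T)
        B=P[(P[:,2]>.044)&(P[:,2]<.052)]; print('tank',cv2.minEnclosingCircle(B[:,:2].astype(np.float32)*1000))
    if n=='wrist':
        for m in cut_out('cap','wrist')[:2]:
            P=cloud(m['mask'],d,c); print('cap',m['score'],len(P),P.min(0),P.max(0))
E
python3 neck.py
```

```text
[0.4954 0.1508 0.1851] [1.7999e+02 4.0000e-02 2.2020e+01] 0.013323986812440172 [-0.52881273 -0.19683984 -1.39696   ]
wrist 0.71 [0.57027383 0.25457475 0.06349911]
wrist 0.37 [0.49472874 0.15028968 0.14893132]
wrist 2922 ((565.9188842773438, 257.1719970703125), 31.364151000976562) 0.0651806854612307
tank ((566.1344604492188, 257.18804931640625), 58.513084411621094)
cap 0.92 6570 [3.22251858e-01 5.83078021e-02 4.69459753e-05] [0.52473442 0.18483106 0.21154151]
top 0.76 [0.56710564 0.25417255 0.06484994]
top 0.72 [0.36021384 0.33114403 0.00492688]
top 107 ((568.266357421875, 268.2690734863281), 27.609643936157227) 0.06516811598728116
tank ((566.7801513671875, 256.699462890625), 58.538211822509766)
```

View pics/wrist2.png

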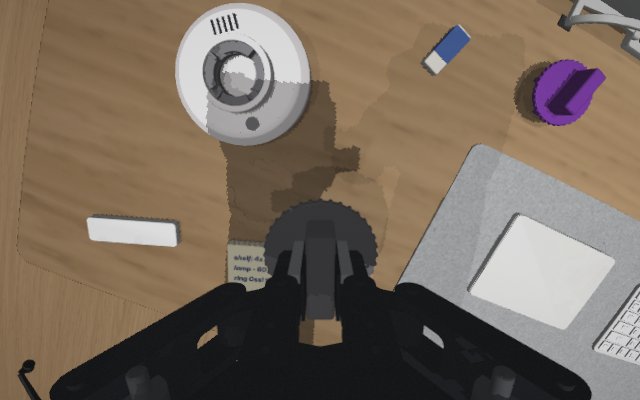

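>>> {"op": "servo_tool", "data": {
  "moves": [
    [[0, 0, 0], [0.0175, -0.012, 0], 0],
    [[0, 0, 0], [0.0175, -0.012, 0], 0],
    [[0, 0, 0], [0.0175, -0.012, 0], 0],
    [[0, 0, 0], [0.0175, -0.012, 0], 0],
    [[0, 0, 0], [0.0175, -0.012, 0], 0],
    [[0, 0, 0], [0.0178, -0.012, 0], 0],
    [[0, 0, -8], [0, 0, 0.01], 0],
    [[0, 0, -8], [0, 0, 0.015], 0],
    [[0, 0, -8], [0, 0, 0.015], 0],
    [[0, 0, -8], [0, 0, 0.015], 0],
    [[0, 0, -8], [0, 0, 0.015], 0],
    [[0, 0, -8], [0, 0, 0.01], 0]
  ]
}}

```text
time: 7.6
ee_pos: [0.57, 0.2469, 0.1042]
tcp_rot: [-179.6, -0.3, 71.5]
wrist_force: [-0.1, 0.7, -0.9]
opening: 0.0131
grasp_force: 44.0
```

Run:
```python
from h import *
o=get_obs();print(o['ee_pos'].round(4),o['tcp_rot'].round(2),o['q'].round(1),o['wrist_force'])
p,d,c=shot('wrist','w3.png'); P,D,C=shot('scene')
x=P[150:280,200:360]
img=np.hstack([cv2.resize(p[0:400,120:520],(400,400)),cv2.resize(x,(400,400),interpolation=3)])
cv2.imwrite('pics/c3.png',img[:,:,::-1])
```

```text
[0.57   0.2469 0.1042] [-179.61   -0.34   71.51] [ 23.2  14.2   6.4  82.3   0.5 131.7] [-0.09204229  0.6961898  -0.94939242]
```

View pics/c3.png

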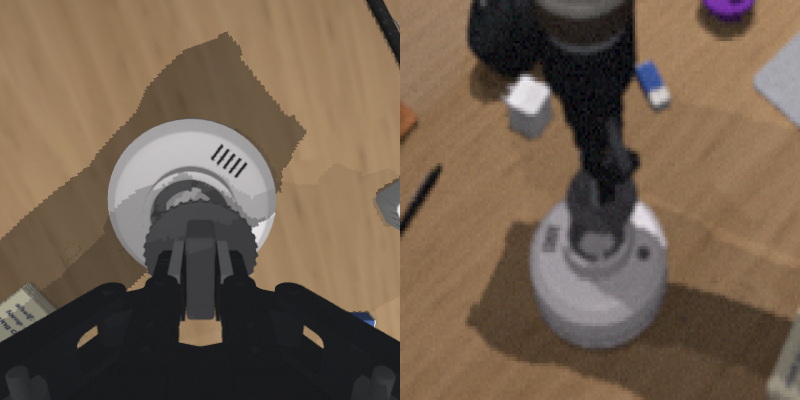

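Cap held above the neck, but about 10 mm off to one side. I'll let it settle, then correct.

>>> {"op": "servo_tool", "data": {
  "moves": [
    [[0, 0, 0], [0, 0, 0], 0],
    [[0, 0, 0], [0, 0, 0], 0]
  ]
}}

```text
time: 7.9
ee_pos: [0.5707, 0.2473, 0.1063]
tcp_rot: [-179.7, -0.4, 71.0]
wrist_force: [-0.2, -1.1, 0.2]
opening: 0.0131
grasp_force: 44.0
```

```bash
cat > to.py <<'E'
from h import *
import sys
from scipy.spatial.transform import Rotation as R
o=get_obs();r=R.from_euler('xyz',o['tcp_rot'],degrees=True)
t=np.array([float(a) for a in sys.argv[1:4]])
print(o['time'],o['ee_pos'].round(4),o['tcp_rot'].round(2),'q6',o['q'][5].round(1),'shift',(r.inv().apply(t-o['ee_pos'])).round(4),'F',o['wrist_force'].round(1),'T',o['torque'].round(2))
yaw=o['tcp_rot'][2]; g=R.from_euler('xyz',[180,0,yaw],degrees=True); print('level turn',(r.inv()*g).as_rotvec(degrees=True).round(2))
E
python3 to.py 0.566 0.257 0.104
```

```text
7.9 [0.5707 0.2473 0.1063] [-179.71   -0.43   71.  ] q6 132.2 shift [ 0.0076 -0.0076  0.0024] F [-0.2 -1.1  0.2] T [-0.02 -0.06  0.02]
level turn [-0.29 -0.43  0.  ]
```

>>> {"op": "servo_tool", "data": {
  "moves": [
    [[-0.3, -0.4, 0], [0.004, -0.004, 0], 0],
    [[0, 0, 0], [0.0036, -0.0036, 0.0], 0],
    [[0, 0, 0], [0, 0, 0.005], 0],
    [[0, 0, 0], [0, 0, 0], 0]
  ]
}}

```text
time: 8.3
ee_pos: [0.5653, 0.257, 0.0996]
tcp_rot: [-179.9, 0.1, 71.2]
wrist_force: [0.1, 0.7, -1.1]
opening: 0.0132
grasp_force: 44.0
```

```bash
python3 to.py 0.566 0.257 0.095
```

```text
8.3 [0.5653 0.257  0.0996] [-1.7992e+02  6.0000e-02  7.1200e+01] q6 133.2 shift [0.0002 0.0007 0.0046] F [ 0.1  0.7 -1.1] T [-0.02  0.01 -0.01]
level turn [-0.08  0.06 -0.  ]
```

>>> {"op": "servo_tool", "data": {
  "moves": [
    [[0, 0, 0], [0.0002, 0.0006, 0.002], 0],
    [[0, 0, 0], [0, 0, 0.002], 0],
    [[0, 0, 0], [0, 0, 0.002], 0],
    [[0, 0, 0], [0, 0, 0.0015], 0],
    [[0, 0, 0], [0, 0, 0], 0]
  ]
}}

```text
time: 8.8
ee_pos: [0.5664, 0.2568, 0.0935]
tcp_rot: [-180.0, -0.0, 71.2]
wrist_force: [-1.7, -0.5, 3.7]
opening: 0.0134
grasp_force: 44.6
```

>>> {"op": "servo_tool", "data": {
  "moves": [
    [[0, 0, -6], [0, 0, 0], 0],
    [[0, 0, -6], [0, 0, 0], 0],
    [[0, 0, 0], [0, 0, 0], 0]
  ]
}}

```text
time: 9.1
ee_pos: [0.5665, 0.257, 0.0931]
tcp_rot: [-180.0, -0.0, 83.3]
wrist_force: [1.7, 1.6, 0.2]
opening: 0.013
grasp_force: 44.1
```

```bash
python3 to.py 0.566 0.257 0.090
```

```text
9.1 [0.5665 0.257  0.0931] [-1.7998e+02 -3.0000e-02  8.3270e+01] q6 121.1 shift [-0.0001 -0.0005  0.0031] F [1.7 1.6 0.2] T [ 0.4  -0.19 -0.  ]
level turn [-0.02 -0.03  0.  ]
```

Vertical force gone, so I continue down gently.

>>> {"op": "servo_tool", "data": {
  "moves": [
    [[0, 0, 0], [0, -0.0002, 0.001], 0],
    [[0, 0, 0], [0, 0, 0.001], 0],
    [[0, 0, 0], [0, 0, 0], 0]
  ]
}}

```text
time: 9.4
ee_pos: [0.5661, 0.2572, 0.0908]
tcp_rot: [-180.0, -0.0, 83.1]
wrist_force: [0.3, 3.3, -0.7]
opening: 0.0129
grasp_force: 44.1
```

```bash
python3 to.py 0.566 0.257 0.090
```

```text
9.4 [0.5661 0.2572 0.0908] [-1.7995e+02 -2.0000e-02  8.3120e+01] q6 121.3 shift [-0.0002 -0.0001  0.0008] F [ 0.3  3.3 -0.7] T [ 0.8  -0.26  0.02]
level turn [-0.05 -0.02  0.  ]
```

>>> {"op": "servo_tool", "data": {
  "moves": [
    [[0, 0, 0], [0.0007, 0, 0], 0],
    [[0, 0, 0], [0, 0, 0.0007], 0],
    [[0, 0, 0], [0, 0, 0.0007], 0],
    [[0, 0, 0], [0, 0, 0], 0]
  ]
}}

```text
time: 9.8
ee_pos: [0.5661, 0.2574, 0.0902]
tcp_rot: [-180.0, 0.0, 83.2]
wrist_force: [-1.4, 0.9, 5.5]
opening: 0.0135
grasp_force: 44.9
```

```bash
python3 to.py 0.566 0.257 0.090
```

```text
9.8 [0.5661 0.2574 0.0902] [-1.7997e+02  1.0000e-02  8.3170e+01] q6 121.3 shift [-0.0004 -0.0001  0.0002] F [-1.4  0.9  5.5] T [ 0.16  0.32 -0.06]
level turn [-0.03  0.01 -0.  ]
```

>>> {"op": "servo_tool", "data": {
  "moves": [
    [[0, 0, -4], [0, 0, 0], 0],
    [[0, 0, -4], [0, 0, 0], 0],
    [[0, 0, 0], [0, 0, 0], 0]
  ]
}}

```text
time: 10.1
ee_pos: [0.5663, 0.2574, 0.0902]
tcp_rot: [-180.0, 0.0, 91.3]
wrist_force: [0.0, 0.1, 4.5]
opening: 0.013
grasp_force: 44.8
```

>>> {"op": "servo_tool", "data": {
  "moves": [
    [[0, 0, -4], [0, 0, 0], 0],
    [[0, 0, -4], [0, 0, 0], 0],
    [[0, 0, 0], [0, 0, 0], 0]
  ]
}}

```text
time: 10.4
ee_pos: [0.5663, 0.2575, 0.0902]
tcp_rot: [-180.0, -0.0, 99.3]
wrist_force: [-0.9, 0.5, 5.1]
opening: 0.0131
grasp_force: 44.8
```

```bash
python3 to.py 0.566 0.257 0.090
```

```text
10.4 [0.5663 0.2575 0.0902] [-179.99   -0.     99.3 ] q6 105.1 shift [-0.0004 -0.0003  0.0002] F [-0.9  0.5  5.1] T [0.12 0.14 0.04]
level turn [-0.01 -0.    0.  ]
```

Riding on the crests at a steady 5 N. I'll go on with the search.

>>> {"op": "servo_tool", "data": {
  "moves": [
    [[0, 0, -4], [0, 0, 0], 0],
    [[0, 0, -4], [0, 0, 0], 0],
    [[0, 0, 0], [0, 0, 0], 0]
  ]
}}

```text
time: 10.7
ee_pos: [0.5662, 0.2574, 0.0902]
tcp_rot: [-180.0, -0.0, 107.3]
wrist_force: [-1.5, 1.0, 4.8]
opening: 0.0135
grasp_force: 44.8
```

>>> {"op": "servo_tool", "data": {
  "moves": [
    [[0, 0, -4], [0, 0, 0], 0],
    [[0, 0, -4], [0, 0, 0], 0],
    [[0, 0, 0], [0, 0, 0], 0]
  ]
}}

```text
time: 11.0
ee_pos: [0.566, 0.2575, 0.0902]
tcp_rot: [-180.0, -0.0, 115.3]
wrist_force: [-1.3, 1.3, 5.8]
opening: 0.0129
grasp_force: 44.8
```

>>> {"op": "servo_tool", "data": {
  "moves": [
    [[0, 0, -4], [0, 0, 0], 0],
    [[0, 0, -4], [0, 0, 0], 0],
    [[0, 0, 0], [0, 0, 0], 0]
  ]
}}

```text
time: 11.3
ee_pos: [0.566, 0.2574, 0.0902]
tcp_rot: [-180.0, -0.0, 123.3]
wrist_force: [-1.4, 0.4, 5.7]
opening: 0.0129
grasp_force: 44.8
```

>>> {"op": "servo_tool", "data": {
  "moves": [
    [[0, 0, -4], [0, 0, 0], 0],
    [[0, 0, -3], [0, 0, 0], 0],
    [[0, 0, 0], [0, 0, 0], 0]
  ]
}}

```text
time: 11.6
ee_pos: [0.5657, 0.2573, 0.0902]
tcp_rot: [-179.9, -0.0, 130.3]
wrist_force: [-2.7, 0.1, 6.2]
opening: 0.0126
grasp_force: 45.0
```

```bash
python3 to.py 0.566 0.257 0.090
```

```text
11.6 [0.5657 0.2573 0.0902] [-1.7993e+02 -3.0000e-02  1.3027e+02] q6 74.2 shift [-0.0004 -0.      0.0002] F [-2.7  0.1  6.2] T [-0.01  0.75 -0.  ]
level turn [-0.07 -0.03  0.  ]
```

>>> {"op": "servo_tool", "data": {
  "moves": [
    [[0, 0, -4], [0.0003, -0.0003, 0], 0],
    [[0, 0, -3], [0, 0, 0], 0],
    [[0, 0, 0], [0, 0, 0], 0]
  ]
}}

```text
time: 11.9
ee_pos: [0.5656, 0.2573, 0.0902]
tcp_rot: [-180.0, -0.0, 137.3]
wrist_force: [-2.3, -0.3, 5.8]
opening: 0.0131
grasp_force: 44.9
```

```bash
python3 to.py 0.566 0.257 0.090
```

```text
11.9 [0.5656 0.2573 0.0902] [-1.7996e+02 -1.0000e-02  1.3726e+02] q6 67.2 shift [-0.0005  0.      0.0002] F [-2.3 -0.3  5.8] T [-0.08  0.4   0.04]
level turn [-0.04 -0.01  0.  ]
```

>>> {"op": "servo_tool", "data": {
  "moves": [
    [[0, 0, -4], [0, 0, 0], 0],
    [[0, 0, -3], [0, 0, 0], 0],
    [[0, 0, 0], [0, 0, 0], 0]
  ]
}}

```text
time: 12.2
ee_pos: [0.5656, 0.2573, 0.09]
tcp_rot: [-180.0, -0.0, 144.2]
wrist_force: [-2.0, 0.5, 4.9]
opening: 0.0132
grasp_force: 44.9
```

```bash
python3 to.py 0.566 0.257 0.090
```

```text
12.2 [0.5656 0.2573 0.09  ] [-1.7996e+02 -3.0000e-02  1.4420e+02] q6 60.3 shift [-0.0005 -0.0001  0.    ] F [-2.   0.5  4.9] T [-0.03  0.48 -0.  ]
level turn [-0.04 -0.03  0.  ]
```

>>> {"op": "servo_tool", "data": {
  "moves": [
    [[0, 0, -4], [0, 0, 0], 0],
    [[0, 0, 0], [0, 0, 0], 0]
  ]
}}

```text
time: 12.4
ee_pos: [0.5654, 0.2574, 0.0892]
tcp_rot: [-179.9, -0.1, 148.2]
wrist_force: [-0.8, 1.0, 0.1]
opening: 0.0127
grasp_force: 44.1
```

```bash
python3 to.py 0.566 0.257 0.090
```

```text
12.4 [0.5654 0.2574 0.0892] [-1.7993e+02 -6.0000e-02  1.4816e+02] q6 56.3 shift [-0.0007 -0.     -0.0008] F [-0.8  1.   0.1] T [0.07 0.23 0.04]
level turn [-0.07 -0.06  0.  ]
```

The force fell to 0: the lugs have reached the starts. I'll lower gently.

>>> {"op": "servo_tool", "data": {
  "moves": [
    [[0, 0, -1.5], [0, 0, 0.001], 0],
    [[0, 0, 0], [0, 0, 0.0015], 0],
    [[0, 0, 0], [0, 0, 0], 0]
  ]
}}

```text
time: 12.7
ee_pos: [0.5655, 0.2575, 0.0864]
tcp_rot: [-179.9, -0.1, 149.6]
wrist_force: [-1.5, 0.5, -1.5]
opening: 0.0133
grasp_force: 43.9
```

```bash
python3 to.py 0.566 0.257 0.082
```

```text
12.7 [0.5655 0.2575 0.0864] [-1.7994e+02 -7.0000e-02  1.4963e+02] q6 54.8 shift [-0.0007 -0.0002  0.0044] F [-1.5  0.5 -1.5] T [0.24 0.34 0.04]
level turn [-0.06 -0.07  0.  ]
```

>>> {"op": "servo_tool", "data": {
  "moves": [
    [[0, 0, 0], [0, 0, 0.0015], 0],
    [[0, 0, 0], [0, 0, 0.0015], 0],
    [[0, 0, 0], [0, 0, 0.0015], 0],
    [[0, 0, 0], [0, 0, 0], 0]
  ]
}}

```text
time: 13.1
ee_pos: [0.5656, 0.2576, 0.0822]
tcp_rot: [-180.0, -0.1, 149.7]
wrist_force: [-1.7, 1.8, -1.1]
opening: 0.013
grasp_force: 43.9
```

```bash
python3 to.py 0.566 0.257 0.082
```

```text
13.1 [0.5656 0.2576 0.0822] [-1.7996e+02 -6.0000e-02  1.4968e+02] q6 54.8 shift [-0.0007 -0.0003  0.0002] F [-1.7  1.8 -1.1] T [ 0.44  0.48 -0.03]
level turn [-0.04 -0.06  0.  ]
```

>>> {"op": "servo_tool", "data": {
  "moves": [
    [[0, 0, 0], [0.0004, 0.0001, 0.0006], 0],
    [[0, 0, 0], [0, 0, 0.0005], 0],
    [[0, 0, 0], [0, 0, 0], 0]
  ]
}}

```text
time: 13.4
ee_pos: [0.5656, 0.2578, 0.0818]
tcp_rot: [-180.0, -0.0, 149.7]
wrist_force: [-1.7, -0.3, 3.0]
opening: 0.013
grasp_force: 44.6
```

```bash
python3 to.py 0.566 0.257 0.082
```

```text
13.4 [0.5656 0.2578 0.0818] [-1.7998e+02 -1.0000e-02  1.4968e+02] q6 54.8 shift [-0.0008 -0.0004 -0.0002] F [-1.7 -0.3  3. ] T [-0.03  0.57 -0.01]
level turn [-0.02 -0.01  0.  ]
```

The floor is at 0.0818, as expected. Now I run it in clockwise.

>>> {"op": "servo_tool", "data": {
  "moves": [
    [[0, 0, 5], [0, 0, 0.0003], 0],
    [[0, 0, 5], [0, 0, 0.00045], 0],
    [[0, 0, 5], [0, 0, 0.00045], 0],
    [[0, 0, 0], [0, 0, 0], 0]
  ]
}}

```text
time: 13.8
ee_pos: [0.5661, 0.258, 0.0813]
tcp_rot: [179.9, 0.0, 134.5]
wrist_force: [-3.2, -1.2, 7.1]
opening: 0.0134
grasp_force: 45.0
```

```bash
python3 to.py 0.566 0.257 0.082
```

```text
13.8 [0.5661 0.258  0.0813] [1.7994e+02 3.0000e-02 1.3451e+02] q6 70.0 shift [-0.0007 -0.0008 -0.0007] F [-3.2 -1.2  7.1] T [-0.1   0.5  -0.11]
level turn [0.06 0.03 0.  ]
```

>>> {"op": "servo_tool", "data": {
  "moves": [
    [[0, 0, 5], [0, -0.0004, 0.0003], 0],
    [[0, 0, 5], [0, 0, 0.0004], 0],
    [[0, 0, 5], [0, 0, 0.0004], 0],
    [[0, 0, 0], [0, 0, 0], 0]
  ]
}}

```text
time: 14.2
ee_pos: [0.566, 0.2578, 0.08]
tcp_rot: [179.9, 0.0, 119.6]
wrist_force: [-0.3, 0.8, 6.4]
opening: 0.0127
grasp_force: 44.8
```

```bash
python3 to.py 0.566 0.257 0.082
```

```text
14.2 [0.566  0.2578 0.08  ] [1.7991e+02 1.0000e-02 1.1960e+02] q6 84.9 shift [-0.0007 -0.0004 -0.002 ] F [-0.3  0.8  6.4] T [ 0.17 -0.06 -0.06]
level turn [0.09 0.01 0.  ]
```

Threading at 0.09 mm/deg; it continues smoothly.

>>> {"op": "servo_tool", "data": {
  "moves": [
    [[0, 0, 5], [0, 0, 0.00045], 0],
    [[0, 0, 5], [0, 0, 0.00045], 0],
    [[0, 0, 5], [0, 0, 0.00045], 0],
    [[0, 0, 0], [0, 0, 0], 0]
  ]
}}

```text
time: 14.6
ee_pos: [0.566, 0.2577, 0.0787]
tcp_rot: [179.9, -0.0, 104.6]
wrist_force: [0.4, 0.4, 4.6]
opening: 0.0131
grasp_force: 44.8
```

>>> {"op": "servo_tool", "data": {
  "moves": [
    [[0, 0, 5], [0, 0, 0.0004], 0],
    [[0, 0, 3], [0, 0, 0.0003], 0],
    [[0, 0, 0], [0, 0, 0], 0]
  ]
}}

```text
time: 14.9
ee_pos: [0.566, 0.2576, 0.0779]
tcp_rot: [179.9, -0.0, 96.7]
wrist_force: [0.4, -0.4, 5.3]
opening: 0.0133
grasp_force: 44.8
```

```bash
python3 to.py 0.566 0.257 0.077
```

```text
14.9 [0.566  0.2576 0.0779] [ 1.7993e+02 -1.0000e-02  9.6700e+01] q6 107.8 shift [-0.0006 -0.      0.0009] F [ 0.4 -0.4  5.3] T [-0.01  0.04  0.02]
level turn [ 0.07 -0.01 -0.  ]
```

>>> {"op": "servo_tool", "data": {
  "moves": [
    [[0, 0, 4], [0, 0, 0.00036], 0],
    [[0, 0, 4], [0, 0, 0.00036], 0],
    [[0, 0, 0], [0, 0, 0], 0]
  ]
}}

```text
time: 15.2
ee_pos: [0.5659, 0.2576, 0.0772]
tcp_rot: [179.9, -0.0, 88.7]
wrist_force: [1.3, -0.4, 5.9]
opening: 0.013
grasp_force: 44.8
```

>>> {"op": "servo_tool", "data": {
  "moves": [
    [[0, 0, 3], [0, 0, 0.00027], 0],
    [[0, 0, 0], [0, 0, 0], 0]
  ]
}}

```text
time: 15.4
ee_pos: [0.566, 0.2575, 0.077]
tcp_rot: [179.9, -0.0, 85.7]
wrist_force: [0.7, -1.3, 6.0]
opening: 0.0132
grasp_force: 44.9
```

```bash
python3 to.py 0.566 0.257 0.077
```

```text
15.4 [0.566  0.2575 0.077 ] [ 1.7993e+02 -1.0000e-02  8.5710e+01] q6 118.8 shift [-0.0005  0.0001  0.    ] F [ 0.7 -1.3  6. ] T [-0.14  0.06 -0.02]
level turn [ 0.07 -0.01 -0.  ]
```

>>> {"op": "servo_tool", "data": {
  "moves": [
    [[0, 0, 3], [0, 0, 0.0002], 0],
    [[0, 0, 0], [0, 0, 0], 0]
  ]
}}

```text
time: 15.6
ee_pos: [0.5661, 0.2576, 0.077]
tcp_rot: [179.9, -0.0, 82.7]
wrist_force: [0.4, -1.0, 5.9]
opening: 0.013
grasp_force: 45.0
```

>>> {"op": "servo_tool", "data": {
  "moves": [
    [[0, 0, 2], [0, 0, 0.0001], 0],
    [[0, 0, 0], [0, 0, 0], 0]
  ]
}}

```text
time: 15.8
ee_pos: [0.5662, 0.258, 0.077]
tcp_rot: [179.9, -0.1, 80.8]
wrist_force: [1.4, 0.8, 5.7]
opening: 0.013
grasp_force: 45.0
```

```bash
python3 to.py 0.566 0.257 0.077
```

```text
15.8 [0.5662 0.258  0.077 ] [ 1.799e+02 -9.000e-02  8.077e+01] q6 123.7 shift [-0.0011 -0.0001  0.    ] F [1.4 0.8 5.7] T [ 0.24 -0.08  0.1 ]
level turn [ 0.1  -0.09 -0.  ]
```

z has levelled off at 0.0770 with the flange on the rim, so the cap is home. I'm relieving the pressure, letting go and retreating.

>>> {"op": "servo_tool", "data": {
  "moves": [
    [[0, 0, -1], [0, 0, -0.001], 0],
    [[0, 0, 0], [0, 0, 0], 15],
    [[0, 0, 0], [0, 0, 0], 30],
    [[0, 0, 0], [0, 0, 0], 40],
    [[0, 0, 0], [0, 0, 0], 50],
    [[0, 0, 0], [0, 0, 0], 60]
  ]
}}

```text
time: 16.4
ee_pos: [0.565, 0.2575, 0.0765]
tcp_rot: [-179.9, 0.0, 81.7]
wrist_force: [-0.8, 0.1, 1.6]
opening: 0.0514
grasp_force: 0.0
```

>>> {"op": "servo_tool", "data": {
  "moves": [
    [[0, 0, 0], [0, 0, -0.01], 60],
    [[0, 0, 0], [0, 0, -0.02], 60],
    [[0, 0, 0], [0, 0, -0.03], 60],
    [[0, 0, 0], [0, 0, -0.03], 60],
    [[0, 0, 0], [0, 0, -0.03], 60],
    [[0, 0, 0], [0, 0, 0], 60],
    [[0, 0, 0], [-0.03, 0, 0], 60],
    [[0, 0, 0], [-0.03, 0, 0], 60],
    [[0, 0, 0], [0, 0, 0], 60],
    [[0, 0, 0], [0, 0, 0], 60]
  ]
}}

```text
time: 17.4
ee_pos: [0.5566, 0.1978, 0.1971]
tcp_rot: [-180.0, -0.0, 81.6]
wrist_force: [-0.1, -0.5, -0.3]
opening: 0.0515
grasp_force: 0.0
```

```bash
python3 to.py 0.566 0.257 0.077
python3 - <<'E'
from h import *
p,d,c=shot('wrist','w5.png')
for m in cut_out('cap','wrist')[:2]:
    P=cloud(m['mask'],d,c); P=P[np.hypot(P[:,0]-.566,P[:,1]-.257)<.05]
    if len(P)<50: continue
    T=P[P[:,2]>.092]; F=P[(P[:,2]>.066)&(P[:,2]<.078)]
    print(m['score'],len(P),'bar',T.mean(0),'flange',cv2.minEnclosingCircle(F[:,:2].astype(np.float32)*1000),np.median(F[:,2]))
    A=np.c_[F[:,:2]-F[:,:2].mean(0),np.ones(len(F))]; print('tilt',np.linalg.lstsq(A,F[:,2],rcond=None)[0])
E
```

```text
17.4 [0.5566 0.1978 0.1971] [-1.7997e+02 -1.0000e-02  8.1630e+01] q6 117.9 shift [0.0599 0.0008 0.1201] F [-0.1 -0.5 -0.3] T [ 0.03 -0.   -0.01]
level turn [-0.03 -0.01  0.  ]
0.62 3952 bar [0.56550768 0.25798026 0.09799719] flange ((565.73681640625, 257.3612976074219), 31.397823333740234) 0.07212125268328569
tilt [-0.0004499  -0.00709959  0.07211738]
```

View pics/w5.png

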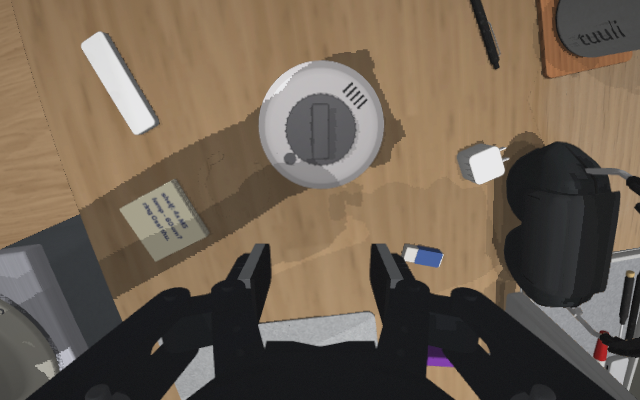

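The cap sits at px (320,130), centred and level in the neck. Its flange top is at 0.072 m (0.0715 expected), and the small things on the desk are undisturbed.

```bash
python3 -c "
from workcell import *
print(job_done())"
```

```text
the job is handed in; nothing more can be done
None
```

The grey cap is screwed fully home in the humidifier neck and released after 17.4 s on the robot's clock. The wrist force stayed under 10 N at every reading, and nothing else on the desk looks disturbed.

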